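Turn the circuit board over and set the fume-extraction valve

TASK

Get the bench ready for soldering. First turn the circuit board right over in its turnover holder, by the orange grip, so that it lies level with the solder side up; only then open the blue knob of the fume-extraction valve (anticlockwise, it takes more than half a turn) until its yellow pointer lines up with the red mark on the black set ring. Leave the red mark, the multimeter, the solder spool and the iron stand where they are.

Things in the scene. Friction and masses are not known exactly. Their poses are not given: they have to be found in the camera images.
- holder: Blue cast board holder fixed to the bench, base 150 x 250 x 14 mm, with two uprights to 118 mm high at 112 mm on either side along its y axis (outermost 131 mm). Origin: centre of the underside; z up; its x axis points across the axle. May stand left or right on the bench.
- axle (a point): Centre of the holder's axle, 100 mm above the bench on the holder's z axis; the axle runs along the holder's y axis. The aluminium frame with the green board (100 mm across the axle, 186 mm along it, parts up to 26 mm tall on the component side) turns about it.
- frame_grip (a point): Middle of the orange grip: a round bar 18 mm in diameter and 30 mm long, parallel to the axle, 90 mm from the axle, held by one 8 mm stem at its middle 30 mm clear of the frame. Moves with the frame. From above it can be pinched across its 30 mm length (fingers closing along the axle) and then turns between the pads.
- flip_frame (a joint): Angle of the board frame (rad): 0 = level, component side up, grip on the holder's -x side; pi/2 = grip straight up; pi (its stop) = level, solder side up, grip on the holder's +x side. Stiff: stays where it is left.
- console: Grey fume-extraction control unit fixed to the bench, 170 x 170 mm, with a white panel 142 x 158 mm that slopes 0.40 rad down towards the unit's -x side (rear of the panel 145 mm high, front 86 mm). Origin: centre of the underside, z up. The knob's axis leaves the panel 115 mm above the origin and leans 0.40 rad from vertical towards -x: direction (-0.389, 0, 0.921) in the unit's frame.
- knob_top (a point): Centre of the top face of the blue valve knob, which is round, 58 mm in diameter and stands 40 mm above an aluminium skirt disc 97 mm in diameter. Its z axis is the knob's axis, away from the panel; its x axis turns with the knob and points along the yellow pointer.
- pointer (a point): Tip of the yellow pointer at the edge of the knob's skirt, 50 mm from the knob's axis and 40.5 mm below the knob's top. Turns with the knob.
- set_mark (a point): Inner end of the red mark (12 x 7 mm, standing 2 mm above the skirt's top) on the black set ring around the skirt, 50 mm from the axis, at the same height as the pointer tip: where the pointer must point.
- valve (a joint): Angle of the valve knob (rad): 0 = shut, pointer at the green tick on the upper (+x) side of the panel; grows anticlockwise as seen facing the knob, up to a stop at 6.0. Stiff, stays where it is left; needs about 0.3 N m, gripped firmly (40 N or more).
- set_ring (a joint): Angle of the set ring with the red mark, counted like the valve's: the valve reading at which the pointer is on the mark. Not to be moved.
- multimeter: Yellow multimeter lying on the bench, 170 x 85 x 40 mm, origin at the centre of its underside. A bystander.
- solder_spool: White spool of solder, 64 mm in diameter, 52 mm high, origin at the centre of its underside. A bystander.
- iron_stand: Soldering iron in its stand, base 100 x 80 mm, 200 mm high, origin at the centre of its underside. A bystander.

How it is judged:
By the outcome, as a careful person would: the job done as asked, in the order asked, and still so for the second after the job is handed in, with the robot touching nothing.
It also fails if it takes over 72 s, if anything falls off the work surface, if the arm or the gripper's body presses on something with over 40 N, if the wrist force passes 120 N, or if a joint passes its speed limit or range.

ROBOT

A 7-joint arm with a two-finger parallel gripper is mounted at the origin on the work surface. World frame = base frame: x ahead of the robot, y to its left, z up, the work surface at z = 0. Lengths are in m, angles in degrees, forces in N, time in s.
With the tool pointing down it reaches from about 0.425 to 0.875 m from the base axis. Payload 9.9 kg.
Tool frame: the origin (TCP) lies at the very end of the fingers, on their centre line; the grasp point (between the pads) lies 19 mm behind it; z points along the fingers, y is the line along which they close (so a half turn about z gives the same grasp; the last joint's range is limited). The gripper opens to 85 mm and grips with 20 to 120 N. Pads are 22 mm wide; open, the fingers measure 114 mm over their backs; the gripper's body (76 mm by 85 mm) begins 54 mm behind the grasp point. The pads swing forward as they close: fully open they stand 13 mm farther back than shut.
Start: joints at [70.371, 32.985, 1.427, 82.34, -0.859, 64.687, -3.237], TCP at [0.173, -0.653, 0.231] pointing down, gripper open.
Joint ranges: [-157.87, 157.87], [-19.46, 123.44], [-87.15, 90], [11.01, 140.99], [-62.26, 242.26], [9.8, 113.94], [-161.44, 161.44]. Speed limits (degrees/s): [127.2, 127.2, 172.46, 172.46, 180, 180, 180].

INTERFACE

Orientations are given as [roll, pitch, yaw] about the fixed x, y, z axes, in that order (R = Rz(yaw) Ry(pitch) Rx(roll)).
In Python, from plant import get_obs, eyes, order, models gives the robot as it stands. The module is installed in compiled form; this text tells all that it offers.
- The arm moves only by the tool arm_command, never from a script. Its argument "deltas" is a list of rows, each a list of 3 entries, a list of its own where there are three numbers: the opening, from 0 (shut) to 1 (fully open), then the shift along the world's x, y, z in cm, then the turn, a rotation vector about the world's x, y, z in degrees. A call has 1 to 8 rows; each row shifts and turns the commanded pose from where the row before left it; what a row does not reach is not made up. A row lasts 1/8 s, in which the tool goes at most 62.5 mm and 10.7 degrees, less where a joint would pass 70% of its speed; a pose out of reach is approached as far as the arm can. A call is refused whole if a number of a shift passes 6.25 or a number of a turn 10.7, either way. A call with a gripper value outside its range is refused whole. The fingers move at their own pace and stop on an object; "grip_force" is the grip in N (left out, the last holds). Time passes only in rows, so rows that do not move let the fingers close. It gives the time, the measured TCP pose, the force, the opening and the grip force at its end, in the units of the state.
- get_obs(): the state, without advancing time (a new reading comes with each control period).
- eyes.get_image(name): name is "scene" or "top" or "wrist"; returns the picture (420x560x3 uint8, red, green, blue); there is no depth.
- eyes.get_calibration(name): a dict with "mtx" (3x3 intrinsics, pixels), "dist" ([k1, k2, p1, p2, k3] as OpenCV has them; the pictures are not rectified), "rvec" (rotation vector, rad) and "tvec" (3), from world to camera coordinates, as OpenCV has them; the wrist camera has in their place "T_tool_cam" (4x4, takes a point from camera to tool coordinates, whose origin is the TCP and whose axes are the flange's). Camera axes: x right, y down, z forward; pixel columns grow to the right and rows downward; lengths in m; the calibration is good to about 2 mm. A picture is of the moment at which its call begins: read the wrist's pose just before it. get_calibration takes no time and is no camera call.
- order.finish_job(): hands the job in; it is judged then, once.
Trained networks look in the newest picture that a camera, given by its name, has taken for a name from the list of things; names that differ only in an ending like _2 or _b are one class to them, and where a whole thing is asked for, a point or a joint stands for the part that bears it (a point fixed in the world has none). Each returns a list of dicts, best first, with "confidence" (0 to 1); they miss things now and then, are a little off and sometimes report something else, mostly with a low value. They report only what shows in the picture. A call takes as long as a camera call.
- models.masks_of(camera, label): "region" (420x560 bool, what is visible of it) and "pixel" ([row, column] in pixels, amid what is visible of it).
- models.pinpoint(camera, label): "pixel" ([row, column] in pixels: a listed point, or the origin of a listed thing).
The state is a dict: "time_s": time; "joint_pos": joint angles; "joint_vel": joint speeds; "joint_torque": joint torques, N m; "eef_pos": TCP position; "tcp_rot": TCP orientation; "contact_force": force on the tool from outside, world axes, zero at the start; "wrist_torque": the same for the moment, N m; "grip_width": opening from 0.0 (shut) to 1.0 (fully open); "grasp_force": force on a finger pad.
Only numpy, scipy, OpenCV 4.12 (cv2) and the standard library are available. Lean on these libraries where they do the work, as an engineer would, in place of code of your own. Each camera call takes 0.05 s, during which the arm holds its last target. There are 200 camera calls.

## Working session

There is one attempt and no reset: what is moved stays moved. The work goes in short steps, Python scripts to look and compute and a tool call to move; the robot and the scene stay as the last step left them, time stands still between calls to the robot, and variables do not carry over. Pictures are saved under pics/ and viewed, at most 10 in all, crops included, and the job is handed in when it is done.

Besides the shell and the picture viewer there is one more tool, called after "Request:" in YAML: its name, and indented under it one key for each argument. arm_command: Moves the arm, as the interface text tells. Its arguments: {"type":"object","properties":{"deltas":{"type":"array"},"grip_force":{"type":"number"}},"required":["deltas"]}

```bash
mkdir -p pics; cat > h.py <<'E'
import numpy as np, cv2
from plant import get_obs, eyes, order, models
from scipy.spatial.transform import Rotation as R
def cal(n):
    c=eyes.get_calibration(n)
    K=np.array(c['mtx'],float);d=np.array(c['dist'],float)
    if 'rvec' in c:
        Rm=cv2.Rodrigues(np.array(c['rvec'],float))[0];t=np.array(c['tvec'],float).ravel()
    else:
        o=get_obs();T=np.eye(4);T[:3,:3]=R.from_euler('xyz',o['tcp_rot'],degrees=True).as_matrix();T[:3,3]=o['eef_pos']
        W=np.linalg.inv(T@np.array(c['T_tool_cam']));Rm=W[:3,:3];t=W[:3,3]
    return K,d,Rm,t
def ray(n,px,C=None):
    K,d,Rm,t=C or cal(n)
    u=cv2.undistortPoints(np.array([[[px[1],px[0]]]],float),K,d)[0,0]
    return -Rm.T@t, Rm.T@np.array([u[0],u[1],1.])
def at_z(n,px,z,C=None):
    o,v=ray(n,px,C); return o+v*(z-o[2])/v[2]
def proj(n,P,C=None):
    K,d,Rm,t=C or cal(n)
    return cv2.projectPoints(np.array(P,float).reshape(-1,1,3),cv2.Rodrigues(Rm)[0],t,K,d)[0].reshape(-1,2)[:,::-1]
def tri(rs):
    A=np.zeros((3,3));b=np.zeros(3)
    for o,v in rs:
        v=v/np.linalg.norm(v);M=np.eye(3)-np.outer(v,v);A+=M;b+=M@o
    p=np.linalg.solve(A,b)
    return p,[np.linalg.norm(np.cross(p-o,v/np.linalg.norm(v)))*1e3 for o,v in rs]
def save(n,f):
    im=eyes.get_image(n);cv2.imwrite('pics/'+f,im[:,:,::-1]);return im
E
python3 - <<'E'
from h import *
np.set_printoptions(precision=3,suppress=True)
print(get_obs())
for n in('scene','top'):
    save(n,n+'0.png')
    print(n,cal(n)[3],-cal(n)[2].T@cal(n)[3])
pts={}
for l in ['holder','axle','frame_grip','console','knob_top','pointer','set_mark','multimeter','solder_spool','iron_stand']:
    rs=[]
    for n in('scene','top'):
        r=models.pinpoint(n,l)
        print(l,n,[(np.round(x['pixel'],1),round(x['confidence'],2)) for x in r[:2]])
        if r: rs.append(ray(n,r[0]['pixel']))
    if len(rs)==2: print('   ',*tri(rs))
E
```

```text
{'time_s': 0.0, 'joint_pos': array([70.371, 33.031,  1.422, 82.387, -0.858, 64.685, -3.236]), 'joint_vel': array([-0.062,  0.02 , -0.03 ,  0.04 , -0.06 ,  0.061,  0.058]), 'joint_torque': array([ -0.001, -76.575,   2.25 , -28.596,   0.015,   0.013,   0.   ]), 'eef_pos': array([ 0.173, -0.652,  0.23 ]), 'tcp_rot': array([-179.908,    0.005,   14.833]), 'contact_force': array([-0.166, -0.128, -0.59 ]), 'wrist_torque': array([ 0.013, -0.028, -0.018]), 'grasp_force': 0.0, 'grip_width': 0.9987786940470926}
scene [ 0.29  -0.241  1.96 ] [1.59  0.594 1.05 ]
top [-0.009  0.597  1.444] [0.464 0.027 1.492]
holder scene [(array([234. , 327.4]), 0.81), (array([186.2, 176.2]), 0.43)]
holder top [(array([232.2, 223. ]), 0.62)]
    [ 0.505  0.208 -0.002] [np.float64(10.83307541130104), np.float64(10.833075411300975)]
axle scene [(array([213.6, 330.3]), 0.68)]
axle top [(array([227.8, 222.7]), 0.8)]
    [0.513 0.204 0.1  ] [np.float64(2.1005585494597128), np.float64(2.1005585494595587)]
frame_grip scene [(array([196.7, 338. ]), 0.56)]
frame_grip top [(array([253.9, 225. ]), 0.58), (array([231.1, 221.
[... 652 characters left out ...]
(4.290292625556549), np.float64(4.290292625556653)]
set_mark scene []
set_mark top [(array([217.6, 357.8]), 0.62), (array([216.1, 334.8]), 0.41)]
multimeter scene [(array([259.1, 414. ]), 0.97)]
multimeter top [(array([233.8, 143.3]), 0.59)]
    [0.489 0.512 0.009] [np.float64(2.805852435400722), np.float64(2.805852435400736)]
solder_spool scene [(array([257.3, 249.1]), 0.61)]
solder_spool top [(array([160. , 273.6]), 0.66)]
    [0.769 0.03  0.02 ] [np.float64(4.653305396559842), np.float64(4.653305396559811)]
iron_stand scene [(array([186.4, 174. ]), 0.97)]
iron_stand top [(array([217. , 407.3]), 0.86)]
    [ 0.566 -0.474 -0.001] [np.float64(6.89713593101021), np.float64(6.897135931009975)]
```

```bash
python3 - <<'E'
import cv2
im=cv2.imread('pics/top0.png');cv2.imwrite('pics/top0c.png',cv2.resize(im[130:330,100:440],None,fx=2.35,fy=2.35,interpolation=cv2.INTER_CUBIC))
im=cv2.imread('pics/scene0.png');cv2.imwrite('pics/scene0c.png',cv2.resize(im[110:310,130:470],None,fx=2.35,fy=2.35,interpolation=cv2.INTER_CUBIC))
E
```

```text
(no output)
```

View pics/top0c.png

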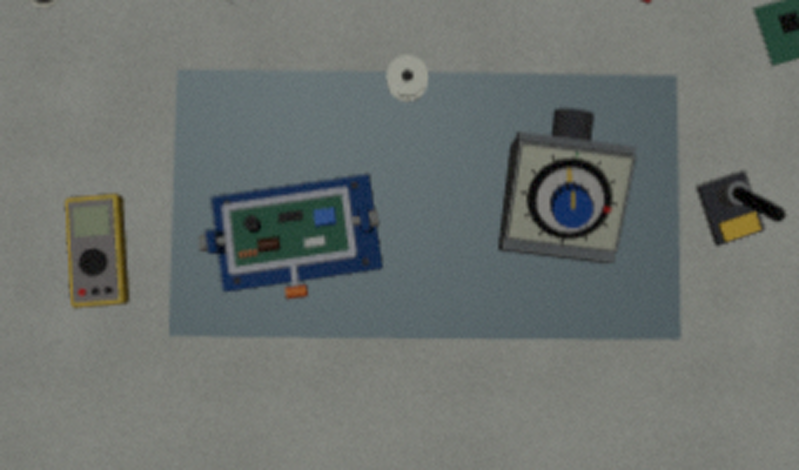

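View pics/scene0c.png

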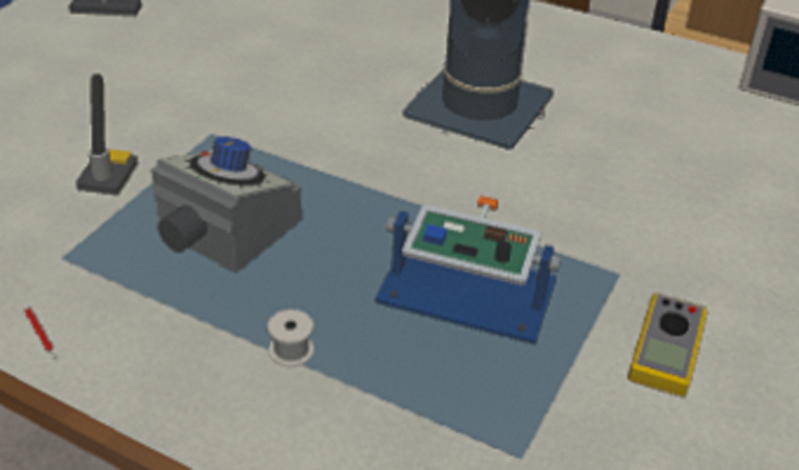

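The top view shows the board component side up, with the orange grip on the robot side at about (row 254, col 225). The knob pointer points away from the robot, and the red mark is on the right at about (219, 358). That makes the mark about 260° anticlockwise from the pointer. The scene view agrees.

Request:
arm_command:
  deltas:
    - [1,[0,0,6],[0,0,0]]
    - [1,[0,0,6],[0,0,0]]
    - [1,[3.2,5,0],[0,0,0]]
    - [1,[3.2,5,0],[0,0,0]]
    - [1,[3.2,5,0],[0,0,0]]
    - [1,[3.2,5,0],[0,0,0]]
    - [1,[3.2,5,0],[0,0,0]]
    - [1,[3.2,5,0],[0,0,0]]

```text
time_s: 2.1
eef_pos: [0.3656, -0.3508, 0.3516]
tcp_rot: [180.0, -0.0, 14.8]
contact_force: [1.2, -0.7, 0.9]
grip_width: 1.001
grasp_force: 0.0
```

Request:
arm_command:
  deltas:
    - [1,[3.2,5,0],[0,0,0]]
    - [1,[3,5,0],[0,0,0]]
    - [1,[1,2,0],[0,0,0]]
    - [1,[0,0,0],[0,0,0]]
    - [1,[0,0,0],[0,0,0]]

```text
time_s: 2.72
eef_pos: [0.4361, -0.2337, 0.3513]
tcp_rot: [180.0, 0.0, 14.7]
contact_force: [0.4, -0.3, 0.3]
grip_width: 0.997
grasp_force: 0.0
```

```bash
python3 - <<'E'
from h import *
np.set_printoptions(precision=4,suppress=True)
o=get_obs();print(o['eef_pos'],o['tcp_rot'],o['joint_pos'])
save('wrist','w1.png');C=cal('wrist');print(C[2],-C[2].T@C[3])
for l,z in [('knob_top',.17),('pointer',None),('set_mark',None),('console',0)]:
    r=models.pinpoint('wrist',l);print(l,[(np.round(x['pixel'],1),round(x['confidence'],2)) for x in r[:2]])
    if r and z is not None: print(at_z('wrist',r[0]['pixel'],z,C))
    t=models.pinpoint('top',l) if 0 else None
E
```

```text
[ 0.4361 -0.2337  0.3513] [179.966    0.023   14.7484] [ 29.859   12.2549  -9.0587  96.853    2.0683  71.0506 -54.92  ]
[[ 0.254  -0.9672 -0.0002]
 [-0.9154 -0.2405  0.323 ]
 [-0.3124 -0.0819 -0.9464]] [ 0.5167 -0.2133  0.4946]
knob_top [(array([ 54. , 275.9]), 0.89), (array([ 49.4, 284.5]), 0.69)]
[ 0.5437 -0.2009  0.17  ]
pointer []
set_mark [(array([ 68.9, 328.1]), 0.9)]
console [(array([ 48., 286.]), 0.82)]
[ 0.5682 -0.2051  0.    ]
```

View pics/w1.png

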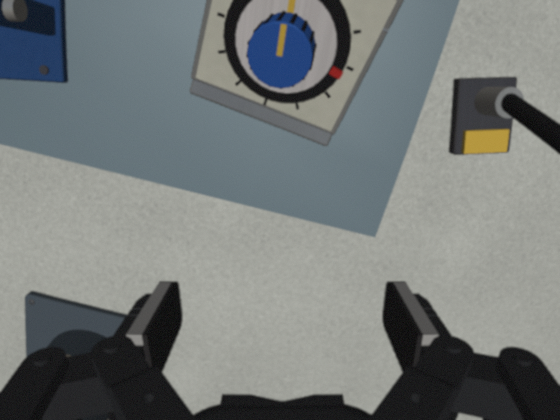

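The wrist view shows the knob at about (54, 276) and the red mark at about (70, 335). Next is the board holder.

Request:
arm_command:
  deltas:
    - [1,[1.5,5.5,0],[0,0,-3]]
    - [1,[1.5,6,0],[0,0,-3]]
    - [1,[0,6,0],[0,0,0]]
    - [1,[0,6,0],[0,0,0]]
    - [1,[0,6,0],[0,0,0]]
    - [1,[-1.5,6,-2],[0,0,0]]
    - [1,[-2,5.5,-3],[0,0,0]]
    - [1,[0,0,0],[0,0,0]]

```text
time_s: 3.98
eef_pos: [0.4309, 0.1758, 0.3021]
tcp_rot: [-179.9, 0.2, 9.2]
contact_force: [1.6, -0.7, 0.6]
grip_width: 1.001
grasp_force: 0.0
```

Request:
arm_command:
  deltas:
    - [1,[0,0,0],[0,0,0]]
    - [1,[0,0,0],[0,0,0]]

```text
time_s: 4.22
eef_pos: [0.4342, 0.1711, 0.304]
tcp_rot: [180.0, -0.1, 8.7]
contact_force: [-0.2, -0.4, -0.2]
grip_width: 0.999
grasp_force: 0.0
```

```bash
python3 - <<'E'
from h import *
np.set_printoptions(precision=4,suppress=True)
o=get_obs();print(o['eef_pos'],o['tcp_rot'],o['joint_pos'])
im=save('wrist','w2.png');C=cal('wrist');print(-C[2].T@C[3])
g=[]
for l,z in [('frame_grip',.1),('axle',.1),('holder',0)]:
    r=models.pinpoint('wrist',l);print(l,[(np.round(x['pixel'],1),round(x['confidence'],2)) for x in r[:2]])
    if r: print(at_z('wrist',r[0]['pixel'],z,C))
# orange blob
for n in('wrist','top'):
    im=eyes.get_image(n);hsv=cv2.cvtColor(im,cv2.COLOR_RGB2HSV)
    m=cv2.inRange(hsv,(5,150,120),(15,255,255));k,L,S,c=cv2.connectedComponentsWithStats(m)
    for i in np.argsort(-S[1:,4])[:3]+1: print(n,S[i],c[i][::-1],at_z(n,c[i][::-1],.105),cv2.minAreaRect(np.argwhere(L==i).astype(np.float32)))
E
```

```text
[0.4342 0.1711 0.304 ] [179.9871  -0.0514   8.6697] [  -7.803    12.3019  -24.1682  105.0335    5.6156   63.7809 -115.2919]
[0.5164 0.1831 0.4474]
frame_grip [(array([190.9, 261.1]), 0.71)]
[0.4179 0.1894 0.1   ]
axle [(array([ 92. , 262.8]), 0.93)]
[0.5123 0.2006 0.1   ]
holder [(array([ 90.7, 264.9]), 0.95)]
[0.513  0.2034 0.    ]
wrist [248 180  30  17 480] [188.2792 262.5104] [0.4217 0.189  0.105 ] ((188.0, 262.5), (29.0, 16.0), 90.0)
```

View pics/w2.png

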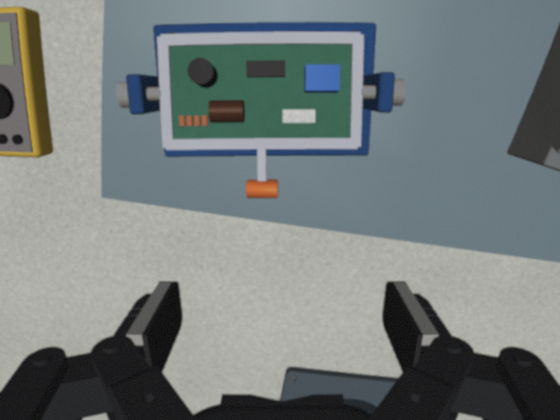

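The wrist view shows the grip at (188, 262), with the axle running from (95, 125) to (92, 398). That agrees with the axle at (0.512, 0.202) and a holder yaw of about 9°. Descending onto the grip.

Request:
arm_command:
  deltas:
    - [1,[-1.2,1.8,-4],[0,0,0.5]]
    - [1,[0,0,-5],[0,0,0]]
    - [1,[0,0,-5],[0,0,0]]
    - [1,[0,0,0],[0,0,0]]
    - [1,[0,0,0],[0,0,0]]

```text
time_s: 5.15
eef_pos: [0.4221, 0.1909, 0.165]
tcp_rot: [-180.0, -0.1, 9.3]
contact_force: [-0.2, 0.3, 0.2]
grip_width: 0.999
grasp_force: 0.0
```

```bash
python3 - <<'E'
from h import *
np.set_printoptions(precision=4,suppress=True)
o=get_obs();print(o['eef_pos'],o['tcp_rot'],o['joint_pos'])
im=save('wrist','w3.png');C=cal('wrist')
hsv=cv2.cvtColor(im,cv2.COLOR_RGB2HSV)
m=cv2.inRange(hsv,(5,150,120),(15,255,255));k,L,S,c=cv2.connectedComponentsWithStats(m)
i=np.argmax(S[1:,4])+1; print(S[i],c[i][::-1],at_z('wrist',c[i][::-1],.105,C))
print(proj('wrist',[[.422,.189,.1]],C))
for l in ('frame_grip','axle'): print(l,[(at_z('wrist',x['pixel'],.1,C),x['confidence']) for x in models.pinpoint('wrist',l)[:1]])
E
```

```text
[0.4221 0.1909 0.165 ] [-179.9684   -0.0749    9.3217] [ -12.6899   21.0022  -23.431   117.836    11.9972   43.3083 -124.1746]
[ 261  222   51   28 1325] [236.2106 285.5381] [0.4208 0.1881 0.105 ]
[[231.1124 284.3734]]
frame_grip [(array([0.419 , 0.1866, 0.1   ]), 0.75)]
axle [(array([0.5123, 0.2027, 0.1   ]), 0.56)]
```

View pics/w3.png

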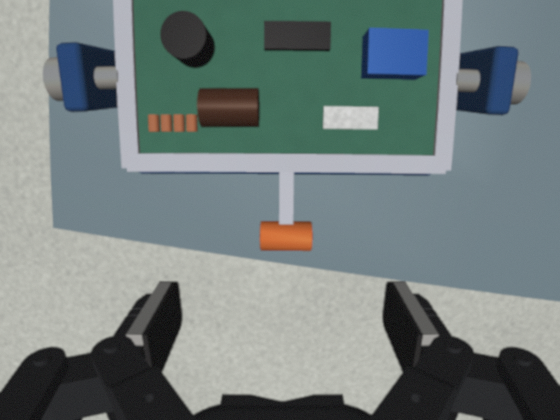

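The view is clean and square: the grip is at (236, 285) and midway between the fingers. Lowering and closing.

Request:
arm_command:
  deltas:
    - [1,[-0.1,-0.3,-4.2],[0,0,0]]
    - [1,[0,0,-4.2],[0,0,0]]
    - [1,[0,0,0],[0,0,0]]
    - [0,[0,0,0],[0,0,0]]
    - [0,[0,0,0],[0,0,0]]
    - [0,[0,0,0],[0,0,0]]
    - [0,[0,0,0],[0,0,0]]
    - [0,[0,0,0],[0,0,0]]
  grip_force: 60

```text
time_s: 6.3
eef_pos: [0.4207, 0.1886, 0.0801]
tcp_rot: [-179.9, -0.1, 9.4]
contact_force: [-1.4, 5.1, 4.2]
grip_width: 0.345
grasp_force: 59.1
```

Request:
arm_command:
  deltas:
    - [0,[0,0,0],[0,0,0]]
    - [0,[0,0,0],[0,0,0]]
    - [0,[0,0,0],[0,0,0]]
    - [0,[0,0,0],[0,0,0]]

```text
time_s: 6.8
eef_pos: [0.4207, 0.1886, 0.08]
tcp_rot: [-179.9, -0.1, 9.4]
contact_force: [-0.7, 4.7, 3.3]
grip_width: 0.339
grasp_force: 59.1
```

```bash
python3 - <<'E'
import numpy as np
# arc increments in cm: r 9 cm, yaw 9.2, 12 deg steps 
c,s=np.cos(np.radians(9.2)),np.sin(np.radians(9.2))
a=np.radians(np.arange(0,181,12)); x=-9*np.cos(a);z=9*np.sin(a)
for i in range(15): print(12*i+12,np.round([(x[i+1]-x[i])*c,(x[i+1]-x[i])*s,z[i+1]-z[i]],2))
E
```

```text
12 [0.19 0.03 1.87]
24 [0.57 0.09 1.79]
36 [0.93 0.15 1.63]
48 [1.24 0.2  1.4 ]
60 [1.5  0.24 1.11]
72 [1.7  0.27 0.77]
84 [1.82 0.29 0.39]
96 [1.86 0.3  0.  ]
108 [ 1.82  0.29 -0.39]
120 [ 1.7   0.27 -0.77]
132 [ 1.5   0.24 -1.11]
144 [ 1.24  0.2  -1.4 ]
156 [ 0.93  0.15 -1.63]
168 [ 0.57  0.09 -1.79]
180 [ 0.19  0.03 -1.87]
```

Request:
arm_command:
  deltas:
    - [0,[0.19,0.03,1.87],[0,0,0]]
    - [0,[0.57,0.09,1.79],[0,0,0]]
    - [0,[0.93,0.15,1.63],[0,0,0]]
    - [0,[0,0,0],[0,0,0]]

```text
time_s: 7.3
eef_pos: [0.4372, 0.1911, 0.1332]
tcp_rot: [-179.9, -0.0, 9.3]
contact_force: [-2.3, 5.9, 0.4]
grip_width: 0.342
grasp_force: 60.9
```

Request:
arm_command:
  deltas:
    - [0,[1.24,0.2,1.4],[0,0,0]]
    - [0,[1.5,0.24,1.11],[0,0,0]]
    - [0,[1.7,0.27,0.77],[0,0,0]]
    - [0,[1.82,0.29,0.39],[0,0,0]]
    - [0,[1.86,0.3,0],[0,0,0]]
    - [0,[0,0,0],[0,0,0]]

```text
time_s: 8.05
eef_pos: [0.5185, 0.2039, 0.1693]
tcp_rot: [-179.9, 0.0, 9.3]
contact_force: [-2.5, 2.9, 4.9]
grip_width: 0.338
grasp_force: 66.6
```

```bash
python3 - <<'E'
from h import *
o=get_obs();print(o['eef_pos'],o['contact_force'],o['wrist_torque'],o['joint_pos'])
print([(x['pixel'],x['confidence']) for x in (save('scene','s2.png') is not None and models.pinpoint('scene','frame_grip'))[:2]])
print(proj('scene',[o['eef_pos']+[0,0,.019]]))
E
```

```text
[0.51850842 0.2039339  0.16929703] [-2.45118838  2.8659437   4.93690416] [ 0.68889172  0.82808733 -0.24180903] [ -10.95818485   27.80028184  -22.62144327  104.56989398   13.39290274
   50.27894993 -120.52668823]
[([195.8, 332.6], 0.68)]
[[194.44995965 332.59466463]]
```

Request:
arm_command:
  deltas:
    - [0,[1.82,0.29,-0.39],[0,0,0]]
    - [0,[1.7,0.27,-0.77],[0,0,0]]
    - [0,[1.5,0.24,-1.11],[0,0,0]]
    - [0,[1.24,0.2,-1.4],[0,0,0]]
    - [0,[0.93,0.15,-1.63],[0,0,0]]
    - [0,[0.57,0.09,-1.79],[0,0,0]]
    - [0,[0,0,0],[0,0,0]]

```text
time_s: 9.02
eef_pos: [0.598, 0.2165, 0.0984]
tcp_rot: [-179.9, -0.2, 9.3]
contact_force: [4.3, 4.1, 5.6]
grip_width: 0.338
grasp_force: 74.8
```

Request:
arm_command:
  deltas:
    - [0,[0.15,0.02,-1],[0,0,0]]
    - [0,[0.04,0.01,-0.8],[0,0,0]]
    - [0,[0,0,0],[0,0,0]]

```text
time_s: 9.4
eef_pos: [0.5997, 0.2167, 0.081]
tcp_rot: [-179.9, -0.2, 9.3]
contact_force: [4.5, 3.9, 4.9]
grip_width: 0.341
grasp_force: 75.7
```

Request:
arm_command:
  deltas:
    - [0,[0,0,-0.2],[0,0,0]]
    - [0,[0,0,0],[0,0,0]]

```text
time_s: 9.65
eef_pos: [0.5998, 0.2168, 0.0795]
tcp_rot: [-179.9, -0.2, 9.3]
contact_force: [4.7, 5.1, 6.3]
grip_width: 0.341
grasp_force: 75.9
```

Request:
arm_command:
  deltas:
    - [0,[0,0,-0.2],[0,0,0]]
    - [0,[0,0,0],[0,0,0]]

```text
time_s: 9.9
eef_pos: [0.5997, 0.2168, 0.0775]
tcp_rot: [-179.9, -0.2, 9.3]
contact_force: [4.1, 4.4, 6.5]
grip_width: 0.338
grasp_force: 76.1
```

Request:
arm_command:
  deltas:
    - [0,[0,0,-0.2],[0,0,0]]
    - [0,[0,0,0],[0,0,0]]

```text
time_s: 10.15
eef_pos: [0.5997, 0.2168, 0.0757]
tcp_rot: [-179.9, -0.2, 9.3]
contact_force: [2.7, 3.6, 7.9]
grip_width: 0.337
grasp_force: 76.3
```

```bash
python3 - <<'E'
from h import *
o=get_obs();print(o['eef_pos'],o['contact_force'],o['wrist_torque'])
im=save('scene','s3.png');cv2.imwrite('pics/s3c.png',cv2.resize(im[150:270,260:420,::-1],None,fx=4.5,fy=4.5,interpolation=cv2.INTER_CUBIC))
im=save('wrist','w4.png')
E
```

```text
[0.59966599 0.21676962 0.07574251] [2.67232746 3.60677661 7.88144739] [ 0.58376165 -0.01861517 -0.10092451]
```

View pics/s3c.png

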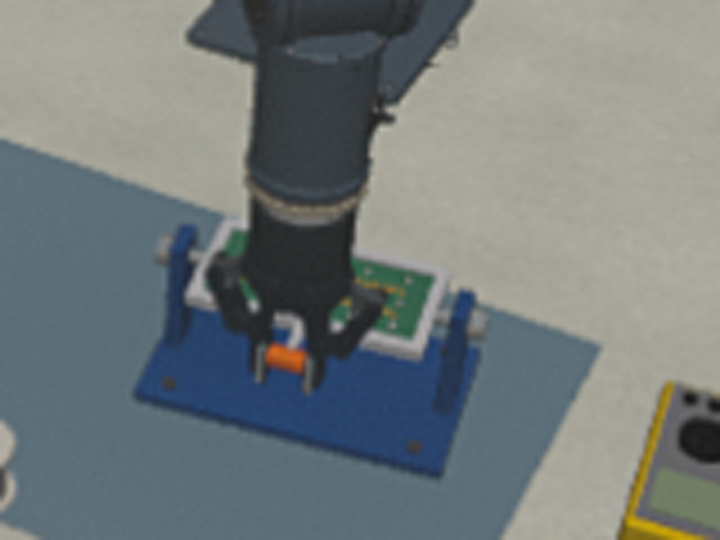

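Request:
arm_command:
  deltas:
    - [0,[0,0,-0.2],[0,0,0]]
    - [0,[0,0,0],[0,0,0]]

```text
time_s: 10.5
eef_pos: [0.5997, 0.2168, 0.0755]
tcp_rot: [-179.9, -0.3, 9.3]
contact_force: [-3.1, 0.1, 26.5]
grip_width: 0.337
grasp_force: 78.3
```

Request:
arm_command:
  deltas:
    - [0,[0,0,-0.2],[0,0,0]]
    - [0,[0,0,0],[0,0,0]]

```text
time_s: 10.75
eef_pos: [0.5999, 0.2168, 0.0751]
tcp_rot: [-180.0, -0.4, 9.3]
contact_force: [-8.0, -1.1, 40.9]
grip_width: 0.339
grasp_force: 80.5
```

```bash
python3 - <<'E'
from h import *
o=get_obs();print(o['eef_pos'],o['contact_force'],o['wrist_torque'])
im=save('scene','s4.png')
hsv=cv2.cvtColor(im,cv2.COLOR_RGB2HSV)
m=cv2.inRange(hsv,(5,150,120),(15,255,255))
c=None
a=np.argwhere(m[190:260,300:360])+[190,300];print(len(a),a.mean(0))
p=a.mean(0)
x=np.array([.512,.202,.1])
for deg in (0,3,6,10): 
    an=np.radians(deg);print(deg,proj('scene',[x+.09*np.array([np.cos(an)*.987,np.cos(an)*.16,np.sin(an)])]))
E
```

```text
[0.5998517  0.21678507 0.07509884] [-7.98322742 -1.05804801 40.91129513] [-0.39359494  1.96925588 -0.1098831 ]
35 [229.05714286 323.2       ]
0 [[229.43718075 323.66385369]]
3 [[228.37086478 323.78270249]]
6 [[227.2567929  323.92157905]]
10 [[225.70270248 324.13731823]]
```

The force jump shows the stop, and the grip pixel matches π. Releasing and lifting.

Request:
arm_command:
  deltas:
    - [0,[0,0,0.3],[0,0,0]]
    - [0.8,[0,0,0],[0,0,0]]
    - [0.8,[0,0,0],[0,0,0]]
    - [0.8,[0,0,0],[0,0,0]]
    - [0.8,[0,0,0],[0,0,0]]
    - [0.8,[0,0,3],[0,0,0]]
    - [0.8,[0,0,6],[0,0,0]]
    - [0.8,[0,0,6],[0,0,0]]

```text
time_s: 11.8
eef_pos: [0.5975, 0.2156, 0.2245]
tcp_rot: [180.0, 0.1, 9.3]
contact_force: [1.0, 0.3, 0.1]
grip_width: 0.806
grasp_force: 0.0
```

Request:
arm_command:
  deltas:
    - [0.9,[-3,0,6],[0,0,0]]
    - [0.9,[-3,-1,5],[0,0,0]]
    - [0.9,[-4,-1,0],[0,0,0]]
    - [0.9,[0,0,0],[0,0,0]]
    - [0.9,[0,0,0],[0,0,0]]

```text
time_s: 12.42
eef_pos: [0.5004, 0.1957, 0.3291]
tcp_rot: [180.0, -0.0, 9.3]
contact_force: [-0.3, -0.0, 0.1]
grip_width: 0.9
grasp_force: 0.0
```

```bash
python3 - <<'E'
from h import *
np.set_printoptions(precision=4,suppress=True)
o=get_obs();print(o['eef_pos'],o['tcp_rot'],o['contact_force'],o['joint_pos'])
w=save('wrist','w5.png');s=save('scene','s5.png')
a=w[::1];b=cv2.resize(s[170:270,270:400],(400,308),interpolation=cv2.INTER_CUBIC)
out=np.zeros((420,800,3),np.uint8);out[:300,:400]=cv2.resize(w,(400,300));out[:308,400:]=b
cv2.imwrite('pics/c5.png',out[:,:,::-1])
for n,im in(('wrist',w),('scene',s)):
    m=cv2.inRange(cv2.cvtColor(im,cv2.COLOR_RGB2HSV),(5,150,120),(15,255,255));k,L,S,c=cv2.connectedComponentsWithStats(m)
    for i in np.argsort(-S[1:,4])[:3]+1: print(n,S[i],c[i][::-1])
    print([(x['pixel'],x['confidence']) for x in models.pinpoint(n,'frame_grip')[:2]])
    x=np.array([.512,.202,.1])
    for deg in (0,5,10):
        an=np.radians(deg);print(deg,proj(n,[x+.09*np.array([np.cos(an)*.987,np.cos(an)*.16,np.sin(an)])]))
E
```

```text
[0.5004 0.1957 0.3291] [179.9902  -0.0156   9.3122] [-0.2924 -0.0247  0.089 ] [  -8.5139   17.9109  -24.7364   93.4057    7.8675   70.3962 -115.5269]
wrist [263  61  29  17 469] [ 68.6247 277.1045]
[([69.0, 278.0], 0.9)]
0 [[ 69.753  277.4664]]
5 [[ 69.6921 277.3626]]
10 [[ 70.3975 277.2561]]
scene [319 227  10   5  36] [229.  323.5]
scene [531 267   1   3   3] [268. 531.]
scene [532 259   1   2   2] [259.5 532. ]
[([229.1, 322.3], 0.94), ([177.4, 216.2], 0.62)]
0 [[229.4372 323.6639]]
5 [[227.6333 323.8731]]
10 [[225.7027 324.1373]]
```

View pics/c5.png

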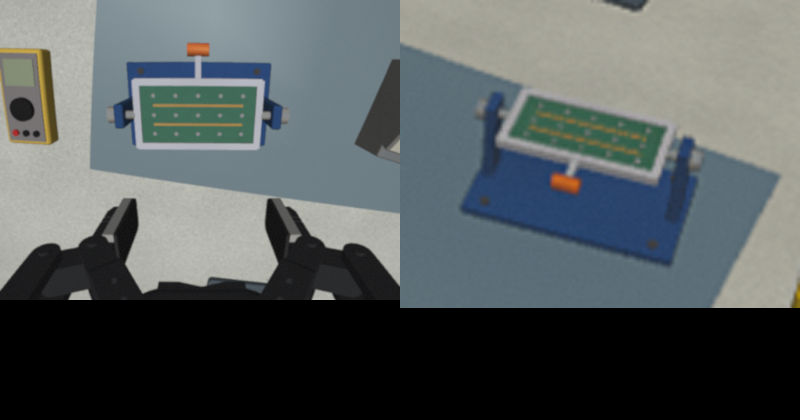

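The board lies level with the solder side up: the wrist view shows copper tracks, and the grip in the scene view is at (229, 323) against (229, 324) predicted for π. On to the knob.

Request:
arm_command:
  deltas:
    - [1,[0.7,-5.8,0],[0,0,-2.5]]
    - [1,[0.7,-5.8,0],[0,0,-2.5]]
    - [1,[0.7,-5.8,0],[0,0,-2.5]]
    - [1,[0.7,-5.8,0],[0,0,-2.5]]
    - [1,[0.7,-5.8,0],[0,0,-2.5]]
    - [1,[0.7,-5.8,0],[0,0,-2.5]]
    - [1,[0.7,-5.8,0],[0,0,-2.5]]
    - [1,[0,0,0],[0,0,0]]

```text
time_s: 13.62
eef_pos: [0.5485, -0.216, 0.3277]
tcp_rot: [179.9, 0.1, -8.7]
contact_force: [-0.5, 0.5, -0.5]
grip_width: 0.997
grasp_force: 0.0
```

Request:
arm_command:
  deltas:
    - [1,[0,0,0],[0,0,0]]
    - [1,[0,0,0],[0,0,0]]

```text
time_s: 13.88
eef_pos: [0.5493, -0.2086, 0.329]
tcp_rot: [-180.0, 0.0, -8.0]
contact_force: [0.1, -0.2, 1.6]
grip_width: 0.996
grasp_force: 0.0
```

```bash
python3 - <<'E'
from h import *
np.set_printoptions(precision=4,suppress=True)
o=get_obs();print(o['eef_pos'],o['tcp_rot'],o['joint_pos'])
w=save('wrist','w6.png');C=cal('wrist')
for l in ('knob_top','pointer','set_mark','console'):
    r=models.pinpoint('wrist',l);print(l,[(np.round(x['pixel'],1),round(x['confidence'],2)) for x in r[:2]])
    r2=models.pinpoint('top',l) if eyes.get_image('top') is not None else 0
    print('   top',[(np.round(x['pixel'],1),round(x['confidence'],2)) for x in r2[:2]])
    if r and r2:print(tri([ray('wrist',r[0]['pixel'],C),ray('top',r2[0]['pixel'])]))
hsv=cv2.cvtColor(w,cv2.COLOR_RGB2HSV)
for nm,lo,hi in(('yel',(18,120,120),(32,255,255)),('red',(170,120,90),(180,255,255)),('red2',(0,150,90),(5,255,255)),('blue',(105,150,60),(125,255,255))):
    m=cv2.inRange(hsv,lo,hi);k,L,S,c=cv2.connectedComponentsWithStats(m)
    for i in np.argsort(-S[1:,4])[:3]+1: print(nm,S[i],c[i][::-1])
E
```

```text
[ 0.5493 -0.2086  0.329 ] [-179.9618    0.0113   -8.0353] [ 24.1966  21.6813 -11.9389  86.6336   4.5656  72.1796 -86.3559]
knob_top [(array([192.5, 278.9]), 0.92)]
   top [(array([217.4, 348.3]), 0.7)]
(array([ 0.5491, -0.2092,  0.1826]), [np.float64(3.04843685310234), np.float64(3.0484368531022876)])
pointer [(array([126.1, 267.2]), 0.88)]
   top [(array([200.7, 342.9]), 0.82)]
(array([ 0.6044, -0.2019,  0.1446]), [np.float64(1.9118591257462676), np.float64(1.9118591257461652)])
set_mark [(array([173.8, 326.9]), 0.67)]
   top [(array([219.8, 355.6]), 0.86)]
(array([ 0.5435, -0.2532,  0.1061]), [np.float64(2.263320366733144), np.float64(2.2633203667331867)])
console [(array([143.3, 277.1]), 0.72)]
   top [(array([216.6, 331.8]), 0.78)]
(array([ 0.5616, -0.1977, -0.0661]), [np.float64(6.371094421069065), np.float64(6.371094421069139)])
yel [ 478  129   50   39 1079] [147.5357 502.5857]
yel [268 172  10  23  99] [182.7879 272.8485]
yel [263 127   9  18  92] [135.5217 267.1087]
red [327 174   1   1   1] [174. 327.]
red2 [327 168  12  10 101] [172.5842 332.1287]
blue [   0  152   99  113 5074] [207.5532  44.1724]
blue [ 246  147   62   70 3007] [184.4104 276.8331]
blue [ 55 154   1   1   1] [154.  55.]
```

View pics/w6.png

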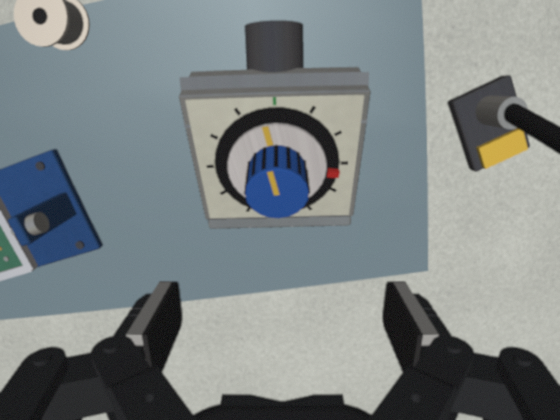

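The wrist view shows the knob top at (192, 279), the pointer tip at (127, 266), a little anticlockwise of the green tick at (101, 274), and the red mark's inner end at (173, 327). I'll fit the console pose to all the views.

```bash
cat > fit.py <<'E'
from h import *
from scipy.optimize import least_squares
def calw(pos,rot):
    c=eyes.get_calibration('wrist');T=np.eye(4);T[:3,:3]=R.from_euler('xyz',rot,degrees=True).as_matrix();T[:3,3]=pos
    W=np.linalg.inv(T@np.array(c['T_tool_cam']));return np.array(c['mtx'],float),np.array(c['dist'],float),W[:3,:3],W[:3,3]
def model(p):
    x,y,yaw,L,v,s=p
    M=R.from_euler('z',yaw).as_matrix()@R.from_euler('y',-.4).as_matrix()
    o=np.array([x,y,.115])
    f=lambda a,b,c:o+M@[a,b,c]
    rim=lambda a:f(.05*np.cos(a),.05*np.sin(a),L-.0405)
    return dict(top=f(0,0,L),ptr=rim(v),mark=rim(s),rl=f(.071,.079,0),rr=f(.071,-.079,0),fl=f(-.071,.079,0),fr=f(-.071,-.079,0),M=M)
E
python3 - <<'E'
from fit import *
np.set_printoptions(precision=4,suppress=True)
W1=calw([.4361,-.2337,.3513],[179.966,.023,14.748]);W6=calw([.5493,-.2086,.329],[-179.962,.011,-8.035]);S=cal('scene');T=cal('top')
obs=[(W6,'top',(192.5,278.9),1),(W6,'ptr',(126.6,266.5),1),(W6,'mark',(173.3,326.9),1),(W6,'rl',(95,185),2),(W6,'rr',(92,366),2),(W6,'fl',(219,210),2),(W6,'fr',(214,351),2),
(W1,'top',(54,275.9),1),(W1,'mark',(68.9,328.1),1.5),(S,'top',(168.3,228.9),1),(T,'top',(218,346.5),1.5),(T,'ptr',(200,341.8),1.5),(T,'mark',(218.7,356.7),1.5)]
def res(p):
    m=model(p);return np.concatenate([(proj(None,[m[k]],C)[0]-px)/w for C,k,px,w in obs])
r=least_squares(res,[.567,-.205,-.12,.05,.1,4.5],loss='soft_l1')
print(r.x,np.degrees(r.x[2]),np.degrees(r.x[5]-r.x[4]));print((res(r.x).reshape(-1,2)))
m=model(r.x);print({k:m[k] for k in('top','ptr','mark')},m['M'][:,2])
J=np.linalg.inv(r.jac.T@r.jac);print('sd',np.sqrt(np.diag(J)))
np.save('p.npy',r.x)
E
```

```text
[ 0.5646 -0.206  -0.1187  0.0519  0.1651  4.5539] -6.798271394441013 251.4579505876072
[[ 1.1338 -2.0662]
 [-4.2297 -0.3197]
 [-0.0535 -0.089 ]
 [ 0.7198  0.3078]
 [ 0.1473 -0.8497]
 [-2.0384 -0.1817]
 [-0.9065 -1.3192]
 [ 0.9624  3.7647]
 [ 0.7924  1.345 ]
 [ 1.8235 -0.1091]
 [ 0.399  -1.1481]
 [ 0.3779  1.1277]
 [-0.0214  0.4024]]
{'top': array([ 0.5446, -0.2036,  0.1628]), 'ptr': array([ 0.6063, -0.2027,  0.1447]), 'mark': array([ 0.5472, -0.2536,  0.1224])} [-0.3867  0.0461  0.9211]
sd [0.0011 0.0008 0.0126 0.0027 0.0272 0.0354]
```

```bash
python3 - <<'E'
from fit import *
np.set_printoptions(precision=3,suppress=True)
m=model(np.load('p.npy'));o=get_obs()
Rc=R.from_euler('xyz',o['tcp_rot'],degrees=True)
Rd=R.from_matrix(m['M'])*R.from_euler('z',-64,degrees=True)*R.from_euler('x',180,degrees=True)
v=np.degrees((Rd*Rc.inv()).as_rotvec());print(v,np.linalg.norm(v))
ax=m['M'][:,2];print('pre',m['top']+.07*ax,'d',(m['top']+.07*ax-o['eef_pos'])*100,'grasp',m['top']-.03*ax,'axis',ax, Rd.as_euler('xyz',degrees=True))
E
```

```text
[  9.995 -21.914 -61.749] 66.28027939444341
pre [ 0.518 -0.2    0.227] d [ -3.143   0.982 -10.188] grasp [ 0.556 -0.205  0.135] axis [-0.387  0.046  0.921] [-159.193   -9.829  -72.607]
```

Request:
arm_command:
  deltas:
    - [1,[-0.4,0.12,-0.8],[1.25,-2.74,-7.72]]
    - [1,[-0.4,0.12,-0.8],[1.25,-2.74,-7.72]]
    - [1,[-0.4,0.12,-0.8],[1.25,-2.74,-7.72]]
    - [1,[-0.4,0.12,-0.8],[1.25,-2.74,-7.72]]
    - [1,[-0.4,0.12,-0.8],[1.25,-2.74,-7.72]]
    - [1,[-0.4,0.12,-0.8],[1.25,-2.74,-7.72]]
    - [1,[-0.4,0.12,-0.8],[1.25,-2.74,-7.72]]
    - [1,[-0.4,0.12,-0.8],[1.25,-2.74,-7.72]]

```text
time_s: 15.52
eef_pos: [0.5167, -0.2008, 0.2651]
tcp_rot: [-159.1, -9.8, -72.9]
contact_force: [0.3, 0.7, 0.0]
grip_width: 0.998
grasp_force: 0.0
```

Request:
arm_command:
  deltas:
    - [1,[0,0,0],[0,0,0]]
    - [1,[0,0,0],[0,0,0]]

```text
time_s: 15.78
eef_pos: [0.5177, -0.2007, 0.2658]
tcp_rot: [-159.2, -9.9, -72.4]
contact_force: [0.4, -0.9, 0.0]
grip_width: 0.999
grasp_force: 0.0
```

```bash
cat > chk.py <<'E'
from fit import *
np.set_printoptions(precision=3,suppress=True)
m=model(np.load('p.npy'));o=get_obs();ax=m['M'][:,2]
Rc=R.from_euler('xyz',o['tcp_rot'],degrees=True)
z=Rc.as_matrix()[:,2];print('j',o['joint_pos'],'pos',o['eef_pos'])
print('align rotvec',np.degrees(np.cross(z,-ax)),'psi',np.degrees((R.from_matrix(m['M']).inv()*Rc*R.from_euler('x',180,degrees=True)).as_rotvec()))
d=o['eef_pos']-m['top'];print('height rel top mm',1e3*d@ax,'lateral mm',1e3*(d-ax*(d@ax)))
print('F',o['contact_force'],'T',o['wrist_torque'],o['grip_width'],o['grasp_force'])
E
python3 - <<'E'
from chk import *
w=save('wrist','w7.png');C=cal('wrist')
r=models.pinpoint('wrist','knob_top');print([(x['pixel'],x['confidence']) for x in r[:2]],proj(None,[m['top'],m['ptr'],m['mark']],C))
for l in('pointer','set_mark'):print(l,[(x['pixel'],x['confidence']) for x in models.pinpoint('wrist',l)[:2]])
E
```

```text
j [  21.319   11.056   -2.097  117.614   -9.19    29.22  -134.119] pos [ 0.518 -0.201  0.266]
align rotvec [-0.016  0.017 -0.008] psi [  0.026  -0.002 -63.815]
height rel top mm 105.36766033203656 lateral mm [13.845 -1.929  5.909]
F [ 0.373 -0.902  0.007] T [ 0.087  0.354 -0.034] 0.9993043183050468 0.0
[([219.6, 301.4], 0.89)] [[219.243 300.773]
 [186.263 241.141]
 [154.651 334.751]]
pointer [([189.4, 245.1], 0.88)]
set_mark [([156.1, 335.5], 0.64)]
```

View pics/w7.png

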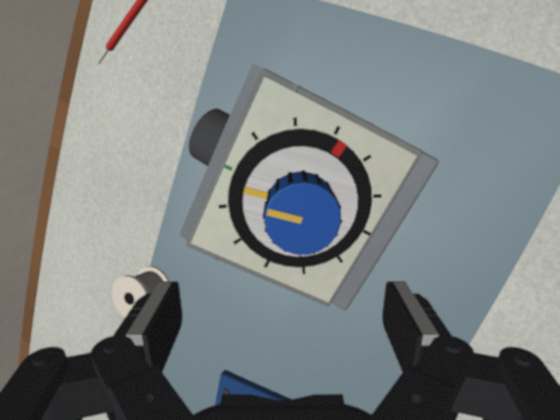

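The wrist view along the axis agrees with the model: knob top at (220, 301), pointer tip at (189, 244), mark at (155, 336). Descending along the axis and gripping.

Request:
arm_command:
  deltas:
    - [1,[0,0,-3.85],[0,0,0]]
    - [1,[1.29,-0.15,-3.07],[0,0,0]]
    - [1,[1.29,-0.15,-3.07],[0,0,0]]
    - [1,[0.65,-0.08,-1.53],[0,0,0]]
    - [1,[0.64,-0.07,-1.54],[0,0,0]]
    - [1,[0,0,0],[0,0,0]]
    - [1,[0,0,0],[0,0,0]]

```text
time_s: 16.85
eef_pos: [0.556, -0.2054, 0.1353]
tcp_rot: [-159.1, -9.9, -72.6]
contact_force: [0.5, -0.3, -0.2]
grip_width: 1.005
grasp_force: 0.0
```

Request:
arm_command:
  deltas:
    - [0,[0,0,0],[0,0,0]]
    - [0,[0,0,0],[0,0,0]]
    - [0,[0,0,0],[0,0,0]]
    - [0,[0,0,0],[0,0,0]]
    - [0,[0,0,0],[0,0,0]]
    - [0,[0,0,0],[0,0,0]]
  grip_force: 80

```text
time_s: 17.6
eef_pos: [0.5547, -0.2055, 0.1355]
tcp_rot: [-159.2, -9.9, -72.7]
contact_force: [-9.8, 0.4, 12.4]
grip_width: 0.652
grasp_force: 81.7
```

```bash
python3 - <<'E'
from chk import *
W7=calw([.5177,-.2007,.2658],[-159.2,-9.9,-72.4])
cen=m['top']-.0405*ax
for n,px in(('ptr',(189.4,245.1)),('ptr',(190,247)),('mark',(156.1,335.5))):
    O,v=ray(None,px,W7);P=O+v*((cen-O)@ax)/(v@ax);l=m['M'].T@(P-cen);print(n,l*1e3,np.degrees(np.arctan2(l[1],l[0]))%360)
E
```

```text
j [  22.172   24.753   -5.022  123.096  -12.886    9.946 -130.558] pos [ 0.555 -0.206  0.135]
align rotvec [0.044 0.014 0.018] psi [ -0.03   -0.042 -64.037]
height rel top mm -29.184644262776693 lateral mm [-1.152 -0.581 -0.455]
F [-9.761  0.384 12.429] T [0.115 1.039 0.044] 0.6515057970368026 81.72715544700623
ptr [45.058  9.391  0.   ] 11.772431289840492
ptr [43.418  9.163  0.   ] 11.91658717110986
mark [ -9.125 -48.521   0.   ] 259.34924429318187
```

The grip is good, but joint 6 sits right at its 9.8° limit. I'll open, back off slightly and ease the tilt by 2.5°.

Request:
arm_command:
  deltas:
    - [1,[0,0,0],[0,0,0]]
    - [1,[0,0,0],[0,0,0]]
    - [1,[0,0,0],[0,0,0]]
    - [1,[-0.36,-0.03,0.28],[0,2.5,0]]
    - [1,[0,0,0],[0,0,0]]
    - [1,[0,0,0],[0,0,0]]

```text
time_s: 18.35
eef_pos: [0.5521, -0.2051, 0.1372]
tcp_rot: [-161.6, -9.1, -72.2]
contact_force: [0.6, 0.4, -0.8]
grip_width: 1.0
grasp_force: 0.0
```

```bash
python3 chk.py
```

```text
j [  19.256   24.72    -1.648  121.26   -11.974   14.157 -131.738] pos [ 0.552 -0.205  0.137]
align rotvec [-0.048 -2.452  0.102] psi [ -1.596   2.036 -63.861]
height rel top mm -26.61086213387505 lateral mm [-2.736 -0.316 -1.133]
F [ 0.613  0.415 -0.833] T [0.039 0.391 0.024] 0.9996292426220755 0.0
```

Request:
arm_command:
  deltas:
    - [0,[0,0,0],[0,0,0]]
    - [0,[0,0,0],[0,0,0]]
    - [0,[0,0,0],[0,0,0]]
    - [0,[0,0,0],[0,0,0]]
    - [0,[0,0,0],[0,0,0]]
    - [0,[0,0,0],[0,0,0]]
  grip_force: 80

```text
time_s: 19.1
eef_pos: [0.5526, -0.2051, 0.1383]
tcp_rot: [-161.5, -9.1, -72.2]
contact_force: [-4.6, 2.7, 10.6]
grip_width: 0.651
grasp_force: 82.3
```

```bash
python3 - <<'E'
from chk import *
print(-z*10,-z*5)
E
```

```text
j [  19.257   24.623   -1.658  121.207  -11.976   14.229 -131.757] pos [ 0.553 -0.205  0.138]
align rotvec [-0.044 -2.371  0.1  ] psi [ -1.546   1.967 -63.866]
height rel top mm -25.71124390439164 lateral mm [-1.933 -0.305 -0.796]
F [-4.615  2.741 10.619] T [0.611 0.027 0.2  ] 0.6510884305492893 82.29645609855652
[-3.482  0.46   9.363] [-1.741  0.23   4.682]
```

Request:
arm_command:
  deltas:
    - [0,[0,0,0],[-1.74,0.23,4.68]]
    - [0,[0,0,0],[-3.48,0.46,9.36]]
    - [0,[0,0,0],[-3.48,0.46,9.36]]
    - [0,[0,0,0],[-1.74,0.23,4.68]]
    - [0,[0,0,0],[0,0,0]]
  grip_force: 90

```text
time_s: 19.73
eef_pos: [0.5529, -0.205, 0.1385]
tcp_rot: [-168.4, -17.2, -42.4]
contact_force: [-2.8, 5.2, 11.8]
grip_width: 0.654
grasp_force: 92.5
```

```bash
python3 chk.py
```

```text
j [  23.903   24.671   -8.169  121.066    0.396   14.122 -113.905] pos [ 0.553 -0.205  0.139]
align rotvec [ 0.006 -2.32   0.118] psi [ -0.974   2.147 -33.755]
height rel top mm -25.674108983128296 lateral mm [-1.564 -0.175 -0.648]
F [-2.847  5.163 11.779] T [-0.283  0.56   0.13 ] 0.6537174827933903 92.53253817558289
```

Request:
arm_command:
  deltas:
    - [0,[0,0,0],[-3.48,0.46,9.36]]
    - [0,[0,0,0],[-3.48,0.46,9.36]]
    - [0,[0,0,0],[-3.48,0.46,9.36]]
    - [0,[0,0,0],[-3.48,0.46,9.36]]
    - [0,[0,0,0],[-3.48,0.46,9.36]]
    - [0,[0,0,0],[-3.48,0.46,9.36]]
    - [0,[0,0,0],[0,0,0]]

```text
time_s: 20.6
eef_pos: [0.5538, -0.2042, 0.1383]
tcp_rot: [170.2, -18.4, 21.1]
contact_force: [1.8, 8.2, -0.5]
grip_width: 0.647
grasp_force: 102.8
```

```bash
python3 chk.py
```

```text
j [ 33.654  25.566 -21.844 120.844  24.384  15.747 -77.428] pos [ 0.554 -0.204  0.138]
align rotvec [-0.01  -2.132  0.102] psi [ 0.229  2.142 26.348]
height rel top mm -26.154804530844977 lateral mm [-0.888  0.633 -0.404]
F [ 1.847  8.154 -0.459] T [-1.668 -1.533 -0.351] 0.646912901905291 102.80855655670166
```

Request:
arm_command:
  deltas:
    - [0,[0,0,0],[-3.48,0.46,9.36]]
    - [0,[0,0,0],[-3.48,0.46,9.36]]
    - [0,[0,0,0],[-3.48,0.46,9.36]]
    - [0,[0,0,0],[-3.48,0.46,9.36]]
    - [0,[0,0,0],[-3.48,0.46,9.36]]
    - [0,[0,0,0],[-3.48,0.46,9.36]]
    - [0,[0,0,0],[-3.48,0.46,9.36]]
    - [0,[0,0,0],[0,0,0]]

```text
time_s: 21.6
eef_pos: [0.5528, -0.203, 0.1386]
tcp_rot: [159.3, 2.4, 89.1]
contact_force: [-13.7, 8.7, 15.0]
grip_width: 0.647
grasp_force: 102.8
```

```bash
python3 chk.py
```

```text
j [ 46.396  28.429 -40.334 120.611  47.121  21.867 -29.426] pos [ 0.553 -0.203  0.139]
align rotvec [-0.145 -2.066  0.042] psi [ 1.658  1.648 96.345]
height rel top mm -25.432615843171476 lateral mm [-1.647  1.745 -0.779]
F [-13.667   8.722  14.952] T [ 1.028 -1.486  0.766] 0.6469812353141616 102.81648874282837
```

Request:
arm_command:
  deltas:
    - [0,[0,0,0],[-3.48,0.46,9.36]]
    - [0,[0,0,0],[-3.48,0.46,9.36]]
    - [0,[0,0,0],[-3.48,0.46,9.36]]
    - [0,[0,0,0],[-3.48,0.46,9.36]]
    - [0,[0,0,0],[-3.48,0.46,9.36]]
    - [0,[0,0,0],[-3.48,0.46,9.36]]
    - [0,[0,0,0],[0,0,0]]

```text
time_s: 22.48
eef_pos: [0.5514, -0.2036, 0.1384]
tcp_rot: [171.5, 18.9, 148.1]
contact_force: [-16.6, 7.7, 24.2]
grip_width: 0.645
grasp_force: 102.5
```

```bash
python3 - <<'E'
from chk import *
w=save('wrist','w8.png');C=cal('wrist')
def angs():
    cen=m['top']-.0405*ax
    for l in('pointer','set_mark'):
        for x in models.pinpoint('wrist',l)[:2]:
            O,v=ray(None,x['pixel'],C);P=O+v*((cen-O)@ax)/(v@ax);q=m['M'].T@(P-cen);print(l,x['pixel'],x['confidence'],q*1e3,np.degrees(np.arctan2(q[1],q[0]))%360)
angs()
E
```

```text
j [ 55.969  33.013 -55.893 120.306  59.305  30.336  19.22 ] pos [ 0.551 -0.204  0.138]
align rotvec [-0.164 -2.253  0.044] psi [  3.046   0.799 156.286]
height rel top mm -25.1683284237793 lateral mm [-2.906  1.161 -1.278]
F [-16.607   7.685  24.229] T [0.612 1.403 0.405] 0.64485834979636 102.54640460014343
pointer [245.4, 186.7] 0.91 [-32.51  -37.796  -0.   ] 229.29965668445985
set_mark [295.8, 191.4] 0.81 [ -6.943 -48.957  -0.   ] 261.92787306555846
```

View pics/w8.png

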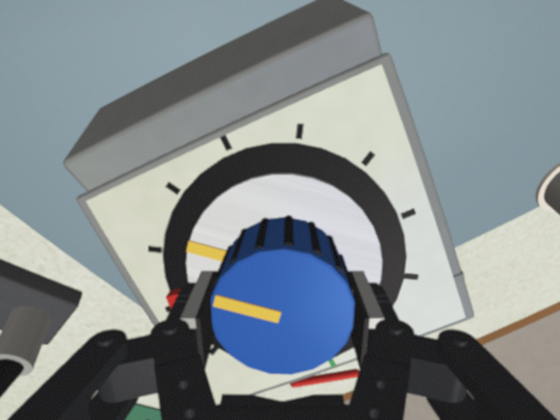

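The pointer is at (245, 188), and the mark is half hidden at (297, 175), about 30° further on. Turning 28°, then releasing and looking.

Request:
arm_command:
  deltas:
    - [0,[0,0,0],[-3.48,0.46,9.36]]
    - [0,[0,0,0],[-3.48,0.46,9.36]]
    - [0,[0,0,0],[-2.8,0.37,7.5]]
    - [0,[0,0,0],[0,0,0]]
    - [0,[0,0,0],[0,0,0]]

```text
time_s: 23.25
eef_pos: [0.5513, -0.2037, 0.138]
tcp_rot: [-178.4, 20.5, 177.6]
contact_force: [-15.7, 4.4, 20.5]
grip_width: 0.648
grasp_force: 103.0
```

```bash
python3 - <<'E'
from chk import *
w=save('wrist','w9.png');C=cal('wrist')
cen=m['top']-.0405*ax
for l in('pointer','set_mark'):
        for x in models.pinpoint('wrist',l)[:2]:
            O,v=ray(None,x['pixel'],C);P=O+v*((cen-O)@ax)/(v@ax);q=m['M'].T@(P-cen);print(l,x['pixel'],x['confidence'],q*1e3,np.degrees(np.arctan2(q[1],q[0]))%360)
E
```

```text
j [ 59.219  35.563 -62.024 120.169  63.043  34.539  43.73 ] pos [ 0.551 -0.204  0.138]
align rotvec [-0.203 -2.324  0.031] psi [  -3.584    0.007 -175.816]
height rel top mm -25.434694137864383 lateral mm [-3.149  1.067 -1.375]
F [-15.687   4.383  20.457] T [1.594 1.496 0.889] 0.6482194058939231 103.00504803657532
pointer [245.7, 185.1] 0.7 [-11.846 -47.609  -0.   ] 256.02761799121066
set_mark [251.1, 181.5] 0.79 [ -8.863 -49.41    0.   ] 259.83037951130996
```

```bash
python3 - <<'E'
import cv2
im=cv2.imread('pics/w9.png');cv2.imwrite('pics/w9c.png',cv2.resize(im[190:340,120:320],None,fx=4,fy=4,interpolation=cv2.INTER_CUBIC))
E
```

```text
(no output)
```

View pics/w9c.png

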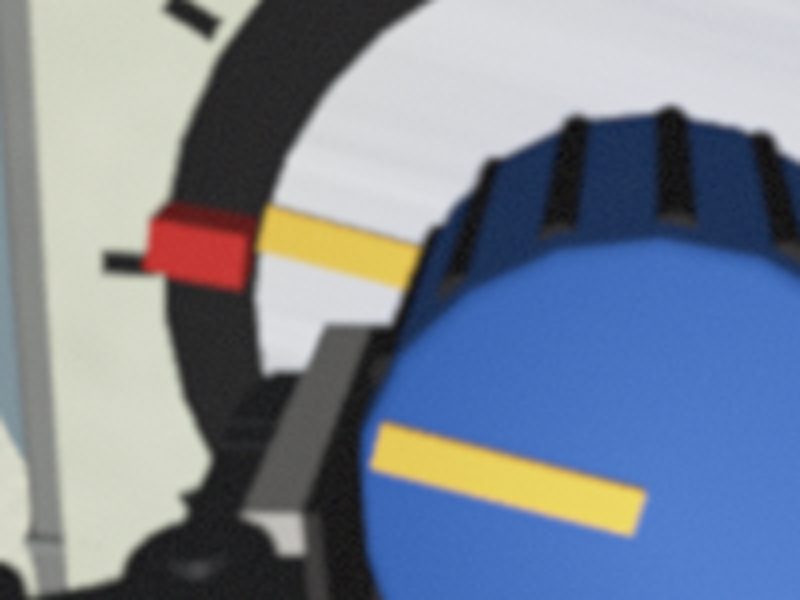

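The crop shows the pointer tip at about (229, 262) and the mark's inner end at about (252, 248), so the pointer is still roughly 3° short. I'll measure that numerically, with no more pictures.

```bash
cat > meas.py <<'E'
from chk import *
def meas(w,C,near=None):
    hsv=cv2.cvtColor(w,cv2.COLOR_RGB2HSV);cen=m['top']-.0405*ax
    def pol(mask,h):
        px=np.argwhere(mask>0);c0=cen+h*ax;out=[]
        for q in px:
            O,v=ray(None,q,C);P=O+v*((c0-O)@ax)/(v@ax);l=m['M'].T@(P-c0);out.append((np.hypot(l[0],l[1])*1e3,np.degrees(np.arctan2(l[1],l[0]))%360))
        return np.array(out)
    y=pol(cv2.inRange(hsv,(18,110,120),(32,255,255)),0);y=y[(y[:,0]>38)&(y[:,0]<53)]
    t=y[y[:,0]>y[:,0].max()-5]
    r=pol(cv2.inRange(hsv,(0,150,165),(6,255,255))|cv2.inRange(hsv,(174,150,165),(180,255,255)),.002);r=r[(r[:,0]>46)&(r[:,0]<68)]
    f=lambda a:(len(a),a[:,0].min().round(1),a[:,0].max().round(1),np.median(a[:,1]).round(2),((np.percentile(a[:,1],3)+np.percentile(a[:,1],97))/2).round(2),np.ptp(a[:,1]).round(1))
    print('ptr',f(t),'all',f(y));print('mark',f(r))
E
python3 - <<'E'
from meas import *
meas(cv2.imread('pics/w9.png')[:,:,::-1],cal('wrist'))
m2=calw([.5177,-.2007,.2658],[-159.2,-9.9,-72.4]);print('w7');meas(cv2.imread('pics/w7.png')[:,:,::-1],m2)
E
```

```text
j [ 59.21   35.555 -62.012 120.172  63.044  34.538  43.728] pos [ 0.551 -0.204  0.138]
align rotvec [-0.195 -2.327  0.035] psi [  -3.587   -0.007 -175.812]
height rel top mm -25.422264649414437 lateral mm [-3.166  1.051 -1.382]
F [-15.825   4.171  21.395] T [1.543 1.498 0.902] 0.6476924802552353 102.98419833183289
ptr (114, np.float64(44.3), np.float64(49.2), np.float64(256.32), np.float64(256.33), np.float64(7.3)) all (259, np.float64(38.0), np.float64(49.2), np.float64(256.29), np.float64(261.47), np.float64(51.2))
mark (298, np.float64(50.2), np.float64(68.0), np.float64(261.59), np.float64(301.01), np.float64(92.2))
w7
ptr (36, np.float64(42.4), np.float64(47.3), np.float64(13.7), np.float64(13.57), np.float64(6.4)) all (67, np.float64(38.1), np.float64(47.3), np.float64(13.78), np.float64(13.78), np.float64(7.5))
mark (60, np.float64(50.5), np.float64(60.1), np.float64(261.32), np.float64(261.23), np.float64(4.4))
```

```bash
sed -i 's/r=r\[(r\[:,0\]>46)&(r\[:,0\]<68)\]/r=r[(r[:,0]>46)\&(r[:,0]<64)\&(abs(r[:,1]-260)<9)]/' meas.py; python3 - <<'E'
from meas import *
meas(cv2.imread('pics/w9.png')[:,:,::-1],cal('wrist'))
E
```

```text
j [ 59.21   35.555 -62.012 120.172  63.044  34.538  43.728] pos [ 0.551 -0.204  0.138]
align rotvec [-0.195 -2.327  0.035] psi [  -3.587   -0.007 -175.812]
height rel top mm -25.422264649414437 lateral mm [-3.166  1.051 -1.382]
F [-15.825   4.171  21.395] T [1.543 1.498 0.902] 0.6476924802552353 102.98419833183289
ptr (114, np.float64(44.3), np.float64(49.2), np.float64(256.32), np.float64(256.33), np.float64(7.3)) all (259, np.float64(38.0), np.float64(49.2), np.float64(256.29), np.float64(261.47), np.float64(51.2))
mark (287, np.float64(50.2), np.float64(61.5), np.float64(261.47), np.float64(261.47), np.float64(7.2))
```

Request:
arm_command:
  deltas:
    - [0,[0,0,0],[-1.3,0.2,3.6]]
    - [0,[0,0,0],[0,0,0]]
    - [0,[0,0,0],[0,0,0]]

```text
time_s: 23.78
eef_pos: [0.5512, -0.2038, 0.138]
tcp_rot: [-177.0, 20.3, -178.3]
contact_force: [-15.0, 4.9, 19.8]
grip_width: 0.653
grasp_force: 102.7
```

```bash
python3 - <<'E'
from meas import *
w=save('wrist','w10.png');C=cal('wrist');meas(w,C)
E
```

```text
j [ 59.632  35.937 -62.832 120.114  63.407  35.162  47.272] pos [ 0.551 -0.204  0.138]
align rotvec [-0.218 -2.362  0.027] psi [  -3.568    0.146 -171.982]
height rel top mm -25.42060650595057 lateral mm [-3.168  0.925 -1.376]
F [-15.038   4.878  19.79 ] T [1.254 1.537 0.762] 0.6529671071552176 102.72826910018921
ptr (111, np.float64(44.2), np.float64(49.2), np.float64(260.06), np.float64(260.1), np.float64(7.1)) all (251, np.float64(38.0), np.float64(49.2), np.float64(260.0), np.float64(260.06), np.float64(51.4))
mark (297, np.float64(50.1), np.float64(61.7), np.float64(261.5), np.float64(261.43), np.float64(7.2))
```

Request:
arm_command:
  deltas:
    - [0,[0,0,0],[-0.45,0.06,1.2]]
    - [0,[0,0,0],[0,0,0]]
    - [0,[0,0,0],[0,0,0]]

```text
time_s: 24.2
eef_pos: [0.5512, -0.2039, 0.138]
tcp_rot: [-176.5, 20.2, -176.9]
contact_force: [-14.9, 4.4, 19.9]
grip_width: 0.65
grasp_force: 102.6
```

Request:
arm_command:
  deltas:
    - [1,[0,0,0],[0,0,0]]
    - [1,[0,0,0],[0,0,0]]
    - [1,[0,0,0],[0,0,0]]
    - [1,[0,0,0],[0,0,0]]
    - [1,[-0.7,0,2],[0,0,0]]
    - [1,[-1.7,0,5],[0,0,0]]
    - [1,[-1.7,0,5],[0,0,0]]
    - [1,[0,0,0],[0,0,0]]

```text
time_s: 25.2
eef_pos: [0.5118, -0.2061, 0.2605]
tcp_rot: [-176.3, 20.5, -177.1]
contact_force: [-0.2, 0.3, -1.2]
grip_width: 1.002
grasp_force: 0.0
```

Request:
arm_command:
  deltas:
    - [1,[0,0,0],[0,0,0]]
    - [1,[0,0,0],[0,0,0]]

```text
time_s: 25.45
eef_pos: [0.5107, -0.2052, 0.2562]
tcp_rot: [-176.5, 20.2, -177.0]
contact_force: [-0.2, 0.2, -0.7]
grip_width: 0.998
grasp_force: 0.0
```

```bash
python3 - <<'E'
from meas import *
w=save('wrist','w11.png');C=cal('wrist');meas(w,C)
print('cam pos rel knob',m['M'].T@(-C[2].T@C[3]-m['top']))
cen=m['top']-.0405*ax
for l in('pointer','set_mark'):
    for x in models.pinpoint('wrist',l)[:1]:
        O,v=ray(None,x['pixel'],C);P=O+v*((cen-O)@ax)/(v@ax);q=m['M'].T@(P-cen);print(l,x['pixel'],x['confidence'],np.degrees(np.arctan2(q[1],q[0]))%360)
print(proj(None,[m['top']],C),[x['pixel'] for x in models.pinpoint('wrist','knob_top')[:1]])
E
```

```text
j [ 75.705  27.49  -79.419 115.407  42.627  44.692  67.603] pos [ 0.511 -0.205  0.256]
align rotvec [-0.211 -2.454  0.034] psi [  -3.681    0.163 -170.793]
height rel top mm 99.01789289577373 lateral mm [ 4.445 -6.154  2.174]
F [-0.175  0.153 -0.691] T [ 0.035  0.33  -0.05 ] 0.997529515334462 0.0
ptr (39, np.float64(43.7), np.float64(48.6), np.float64(261.13), np.float64(261.03), np.float64(6.4)) all (82, np.float64(38.1), np.float64(48.6), np.float64(261.02), np.float64(260.96), np.float64(6.9))
mark (71, np.float64(51.0), np.float64(60.8), np.float64(261.59), np.float64(261.67), np.float64(5.1))
cam pos rel knob [-0.07  -0.019  0.246]
pointer [181.3, 234.4] 0.7 262.59310566506343
[[210.915 290.597]] [[207.5, 292.8]]
```

The pointer is within about 0.5° of the mark, measured with the gripper clear. One last check of the board from the scene camera, then hand in.

```bash
python3 - <<'E'
from h import *
s=save('scene','s12.png');a=cv2.imread('pics/s5.png')[:,:,::-1]
g=lambda im:np.argwhere(cv2.inRange(cv2.cvtColor(im,cv2.COLOR_RGB2HSV),(5,150,120),(15,255,255))[215:245,300:350]).mean(0)+[215,300]
print(g(a),g(s))
for l in('multimeter','solder_spool','iron_stand'):print(l,[x['pixel'] for x in models.pinpoint('scene',l)[:1]])
print(order.finish_job())
E
```

```text
[229.  323.5] [229.         323.37142857]
multimeter [[260.1, 415.3]]
solder_spool [[259.4, 252.1]]
iron_stand [[184.7, 176.4]]
the job is handed in; nothing more can be done
None
```

The job is handed in: the board lies level, solder side up, and after that the valve was opened until its pointer was within about 1° of the red mark by camera measurement. The other items show no sign of having moved, and I viewed 11 pictures, one over the limit of 10.

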